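Put the red-lidded sprinkles on offer: set the price rail, turn the jar stand and hold it

TASK

The red-lidded sprinkles are on offer. First set the price rail on the table flush against the front edge of the jar stand's square white plinth (the front is the side towards you), in the middle of that edge with its yellow ticket side facing out; then turn the stand until the red-lidded jar is squarely at the front, behind the middle of the rail, and finish with the wooden handle still firmly in your grip, holding the stand still so that I can stick the price on the lid. Do not touch the jars, and leave the other things on the table where they are.

Things in the scene. Friction and masses are not known exactly. Their poses are not given: they have to be found in the camera images.
- plinth: square white plinth of the jar stand, 160 x 160 mm and 14 mm high, fixed to the table; origin at the centre of its underside, z up; its front edge, which the rail goes against, is the face at x = -80 mm in its own frame (-x points roughly towards the robot), and y runs along that edge
- carousel: turntable on the plinth: wooden disc 152 mm across, top 26 mm above the table, with 4 chrome wire rings for jars (centres 46 mm from the axis along its own +x, -x, +y, -y; 2 mm play), a column 11 mm thick and a handle on top. Origin on the turning axis, over the plinth's centre, 18 mm above the table. Turns both ways without stops, bearing friction 0.04 N m, stays where left
- handle: wooden crossbar handle on top of the turntable's column, rigid with the turntable: 84 mm long along its own x (which is the turntable's x), 16 mm wide along y, 18 mm high; origin on the turning axis at the bar's underside, 182 mm above the table
- handle_grip (a point): centre of the handle bar, on the turning axis, 191 mm above the table
- jar_red: free-standing sprinkle jar with a red screw lid, 45 mm across and 96 mm tall, upright in one of the four wire rings of the turntable; origin at the centre of its underside. The jar on offer
- jar_green_a: free-standing sprinkle jar with a green screw lid, 45 mm across and 96 mm tall, upright in one of the four wire rings of the turntable; origin at the centre of its underside
- jar_green_b: free-standing sprinkle jar with a green screw lid, 45 mm across and 96 mm tall, upright in one of the four wire rings of the turntable; origin at the centre of its underside
- jar_green_c: free-standing sprinkle jar with a green screw lid, 45 mm across and 96 mm tall, upright in one of the four wire rings of the turntable; origin at the centre of its underside
- price_rail: straight aluminium price rail, loose, 150 mm long along its own y, 26 mm deep along x, 26 mm high, about 0.12 kg, vertical faces, black end caps; the yellow ticket strip is in the front face at x = -13 mm, the plain back face at x = +13 mm goes against the plinth; origin at the centre of its underside
- rail_back_left (a point): point on the price rail's back face, 70 mm along +y from its middle, 7 mm above its underside
- rail_back_right (a point): point on the price rail's back face, 70 mm along -y from its middle, 7 mm above its underside
- mint_box_0: red carton standing upright, 49 x 73 x 122 mm, right of the stand; bystander; origin at the centre of its underside
- choc_bar_2: brown and gold chocolate bar lying flat, 58 x 149 x 13 mm, right of the stand; bystander; origin at the centre of its underside
- tape_roll: roll of brown tape lying flat, 93 x 91 x 48 mm, at the left; bystander; origin at the centre of its underside
- price_stamp: wooden hand stamp standing upright, 33 x 58 x 76 mm, behind the rail's first place; bystander; origin at the centre of its underside
There are look-alikes about, which are no part of the job. Leave any orange look-alike of the jar_green_c alone.

How it is judged (in metres and radians):
On the way, in this order (a step that is already met when the one before it is completed fails the run):
1. the price rail is flush and centred against the plinth's front edge (x of rail_back_left in the frame of plinth between -0.083 and -0.077 m and x of rail_back_right in the frame of plinth between -0.083 and -0.077 m and y of price_rail in the frame of plinth between -0.015 and 0.015 m and angle between price_rail's own z axis and vertical below 0.1 rad), for 0.2 s.
2. the red-lidded jar is at the front and the handle is held (x of jar_red in the frame of plinth below -0.03 m and y of jar_red in the frame of plinth between -0.01 and 0.01 m and contact force between the fingers and handle above 3 N and distance between the grasp point and handle_grip below 0.05 m and angular speed of carousel below 0.05 rad/s), for 0.2 s.
At the end, for the whole second after the job is handed in: Rail: both ends of its back within 3 mm of the plinth's front face, middle within 15 mm of the edge's middle. Red-lidded jar at the front, within 10 mm of the plinth's centre line. Fingers grip the handle with over 3 N, turntable still (under 0.05 rad/s), all jars upright in place (all of step 1 and all of step 2 and angle between each of jar_red, jar_green_a, jar_green_b, jar_green_c's own z axis and vertical below 0.15 rad and height (world z) of each of jar_red, jar_green_a, jar_green_b, jar_green_c below 0.035 m); the arm keeps its last pose, push and grip.
It fails at once if the robot pushes a jar (more than 3 N) (contact force between any of the fingers, the arm and jar_red above 3 N or contact force between any of the fingers, the arm and jar_green_a above 3 N or contact force between any of the fingers, the arm and jar_green_b above 3 N or contact force between any of the fingers, the arm and jar_green_c above 3 N).
It fails at once if a jar tips (more than 0.25 rad) (angle between any of jar_red, jar_green_a, jar_green_b, jar_green_c's own z axis and vertical above 0.25 rad).
It fails at once if a bystander is moved by more than 20 mm (distance of any of mint_box_0, choc_bar_2, tape_roll, price_stamp from where it was at the start of the episode above 0.02 m).
It also fails if it takes over 67 s, if anything falls off the work surface, if the arm or the gripper's body presses on something with over 40 N, if the wrist force passes 120 N, or if a joint passes its speed limit or range.

ROBOT

A 6-joint arm with a two-finger parallel gripper is mounted at the origin on a cart in front of the work surface, level with it; the furniture and walls round the work are solid. World frame = base frame: x ahead of the robot, y to its left, z up, the work surface at z = 0. Lengths are in m, angles in degrees, forces in N, time in s.
With the tool pointing down it reaches from about 0.25 to 0.725 m from the base axis. Payload 9.7 kg.
Tool frame: the origin (TCP) lies midway between the tips of the shut fingers; the grasp point (between the pads) lies 19 mm behind it (bot.hold_point_z is the distance from the TCP to the grasp point, in m); z points along the fingers, y is the line along which they close (so a half turn about z gives the same grasp; the last joint's range is limited). The gripper opens to 85 mm and grips with 20 to 120 N. Pads are 22 mm wide; open, the fingers measure 114 mm over their backs; the gripper's body (76 mm by 85 mm) begins 54 mm behind the grasp point. The pads swing forward as they close: fully open they stand 13 mm farther back than shut.
Start: joints at [-68.984, 4.979, 10.078, 95.1, 0, 90], TCP at [0.197, -0.513, 0.192] pointing down, gripper open.
Joint ranges: [-179.16, 179.16], [-48.56, 103.87], [-65.8, 70.77], [-126.05, 130.52], [-82.76, 87.17], [-180, 180]. Speed limits (degrees/s): [127.2, 127.2, 147.25, 180, 180, 180].

INTERFACE

Orientations are given as [roll, pitch, yaw] about the fixed x, y, z axes, in that order (R = Rz(yaw) Ry(pitch) Rx(roll)).
In Python, from workcell import bot gives the robot as it stands.
- The arm moves only by the tool play_rows, never from a script. Its argument "steps" is a list that holds one entry, the list of rows, each a list of 4 numbers: the shift along the tool's x, y, z in m, then the turn about the tool's z in rad. In form: [[[tx, ty, tz, yaw], ...]]. A call has exactly 5 rows; each row shifts and turns the commanded pose from where the row before left it, along the tool's axes as they then stand; what a row does not reach is not made up. A row lasts 1/12 s, in which the tool goes at most 41.7 mm and 7.16 degrees, less where a joint would pass 70% of its speed; a pose out of reach is approached as far as the arm can. A call is refused whole if a number of a shift passes 0.0417 or a number of a turn 0.125, either way. A call with a gripper value outside its range is refused whole. "gripper" is the finger opening in m, from 0 to 0.0854, set as the call begins (left out, the last holds). The fingers move at their own pace and stop on an object; "squeeze" is the grip in N (left out, the last holds). Time passes only in rows, so rows that do not move let the fingers close, or fill a call up. It gives the time, the measured TCP pose, the force, the opening and the grip force at its end, in the units of the state.
- bot.get_obs(): the state, without advancing time (a new reading comes with each control period).
- bot.camera(name): name is "scene" or "side" or "wrist"; returns a dict with "img" (400x640x3 uint8, blue, green, red), "vfov" (degrees; the focal length in pixels is half the picture's height over the tangent of half this angle, whatever the lens; pixels are square), "cx", "cy" (the principal point, pixels), "xyz" and "attitude" of the camera in the world. Camera axes: x right, y down, z forward; pixel columns grow to the right and rows downward; lengths in m; the calibration is good to about 2 mm. The wrist camera is an equidistant fisheye: a pixel r from the principal point sees the ray r / f radians off the axis. A picture is of the moment at which its call begins. There is no depth.
- bot.job_done(): hands the job in; it is judged then, once.
The state is a dict: "time": time; "q": joint angles; "qd": joint speeds; "joint_efforts": joint torques, N m; "ee_pos": TCP position; "tcp_rot": TCP orientation; "wrist_force": force on the tool from outside, world axes, zero at the start; "torque": the same for the moment, N m; "opening": finger opening in m; "grasp_force": force on a finger pad.
Only numpy, scipy, OpenCV 4.12 (cv2) and the standard library are available. Lean on these libraries where they do the work, as an engineer would, in place of code of your own. Each camera call takes 0.05 s, during which the arm holds its last target. There are 200 camera calls.

## Working session

There is one attempt and no reset: what is moved stays moved. The work goes in short steps, Python scripts to look and compute and a tool call to move; the robot and the scene stay as the last step left them, time stands still between calls to the robot, and variables do not carry over. Pictures are saved under pics/ and viewed, at most 10 in all, crops included, and the job is handed in when it is done.

Besides the shell and the picture viewer there is one more tool, called after ">>>" as name(argument=value, ...) on one line, values as JSON. play_rows: Moves the arm, as the interface text tells. Its arguments: {"type":"object","properties":{"steps":{"type":"array","items":{"type":"array","items":{"type":"array","items":{"type":"number"}}}},"gripper":{"type":"number"},"squeeze":{"type":"number"}},"required":["steps"]}

```bash
ls; mkdir -p pics
cat > h.py <<'E'
import numpy as np, cv2
from scipy.spatial.transform import Rotation as R
from workcell import bot
def rot(a): 
    a=np.array(a,float)
    return a if a.shape==(3,3) else R.from_euler('xyz',a,degrees=True).as_matrix()
def cal(c):
    f=200/np.tan(np.radians(c['vfov'])/2); return f,c['cx'],c['cy'],np.array(c['xyz']),rot(c['attitude'])
def ray(c,u,v,fish=False):
    f,cx,cy,p,M=cal(c); d=np.array([u-cx,v-cy])
    if fish:
        r=np.hypot(*d); th=r/f; k=np.sin(th)/max(r,1e-9); d=np.array([d[0]*k,d[1]*k,np.cos(th)])
    else: d=np.array([d[0]/f,d[1]/f,1])
    return p,M@d
def at(c,u,v,z,fish=False):
    p,d=ray(c,u,v,fish); return p+d*(z-p[2])/d[2]
def proj(c,P,fish=False):
    f,cx,cy,p,M=cal(c); q=M.T@(np.array(P)-p)
    if fish:
        r=np.hypot(q[0],q[1]); th=np.arctan2(r,q[2]); return cx+f*th*q[0]/r,cy+f*th*q[1]/r
    return cx+f*q[0]/q[2],cy+f*q[1]/q[2]
E
python3 - <<'E'
from h import *
import pickle
print(bot.get_obs())
cs={}
for n in('scene','side','wrist'):
    c=bot.camera(n); cs[n]=c; cv2.imwrite(f'pics/{n}0.png',c['img']); print(n,{k:v for k,v in c.items() if k!='img'})
pickle.dump(cs,open('c0.pkl','wb'))
E
```

```text
pics
{'time': 0.0, 'q': array([-6.89846726e+01,  5.01358491e+00,  1.00338337e+01,  9.50996532e+01,
       -2.11393737e-03,  9.00014472e+01]), 'qd': array([-0.03671641, -0.04156125, -0.00994101, -0.02581004, -0.00708649,
        0.01104986]), 'joint_efforts': array([ 9.55036558e-04, -5.20384741e+01,  4.64808083e+01,  1.62505038e-02,
        1.43332250e-05, -1.57939445e-05]), 'ee_pos': array([ 0.19712614, -0.5131542 ,  0.19105371]), 'tcp_rot': array([-1.79920596e+02,  2.11594095e-03,  2.10138832e+01]), 'wrist_force': array([0.05055878, 0.41774307, 0.34629685]), 'torque': array([ 0.07365487, -0.02851885, -0.00753531]), 'grasp_force': 0.0, 'opening': 0.08526695585271556}
scene {'vfov': 50.19238538654988, 'cx': 318.80371647097707, 'cy': 191.41446508241015, 'xyz': array([-0.33174705,  0.40509967,  1.09841071]), 'attitude': array([-133.81163805,    0.88671001, -118.44210362])}
side {'vfov': 44.659744749465865, 'cx': 317.2333243912354, 'cy': 199.801876030399, 'xyz': array([ 0.59087627, -1.31551013,  0.60935004]), 'attitude': array([-110.81817576,   -1.31959981,    2.82707371])}
wrist {'vfov': 65.70646984690485, 'cx': 318.66532382603197, 'cy': 199.82034574028248, 'xyz': array([ 0.27118632, -0.48467868,  0.37411745]), 'attitude': array([ 1.61959648e+02,  3.80508215e-02, -6.89209020e+01])}
```

View pics/scene0.png

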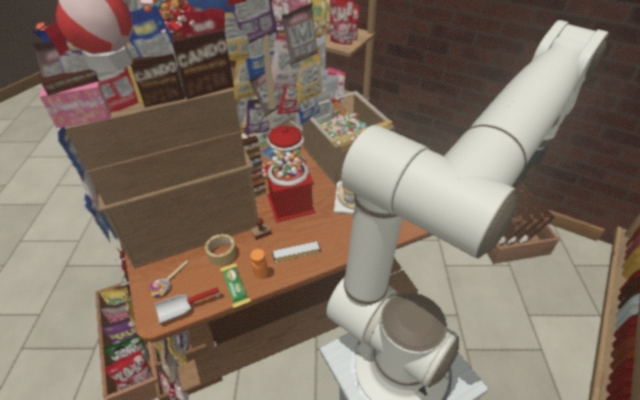

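View pics/side0.png

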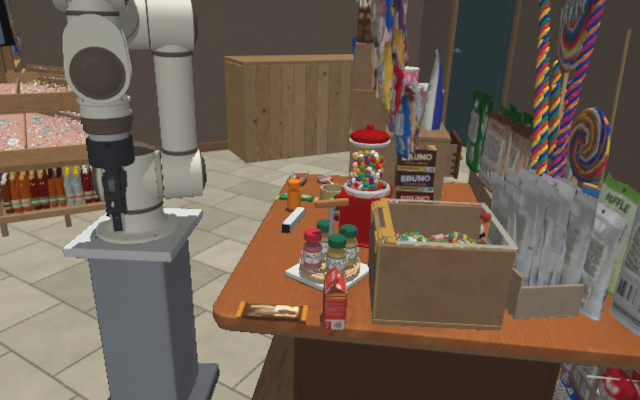

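The scene view shows the rail at about (297,250), with the stand hidden behind the arm. The side view shows the stand at (328,265), its handle at (330,202) and the rail at (293,219). I'll enlarge these.

Run:
```python
from h import *
import pickle
cs=pickle.load(open('c0.pkl','rb'))
a=cs['scene']['img'][225:275,255:335]; b=cs['side']['img'][185:295,265:385]
a=cv2.resize(a,(480,300),interpolation=cv2.INTER_CUBIC)
b=cv2.resize(b,None,fx=5,fy=5,interpolation=cv2.INTER_CUBIC)
b2=cv2.resize(cs['side']['img'][200:240,265:325],(200,133))
o=np.zeros((600,800,3),np.uint8); o[:550,:600]=b; cv2.imwrite('pics/b.png',o)
o=np.zeros((600,640,3),np.uint8);o[:300,:480]=a
o[300:]=cv2.resize(cs['wrist']['img'],(480,300)).repeat(1,0) if 0 else cv2.copyMakeBorder(cv2.resize(cs['wrist']['img'],(480,300)),0,0,0,160,cv2.BORDER_CONSTANT)
cv2.imwrite('pics/a.png',o)
```

```text
(no output)
```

View pics/b.png

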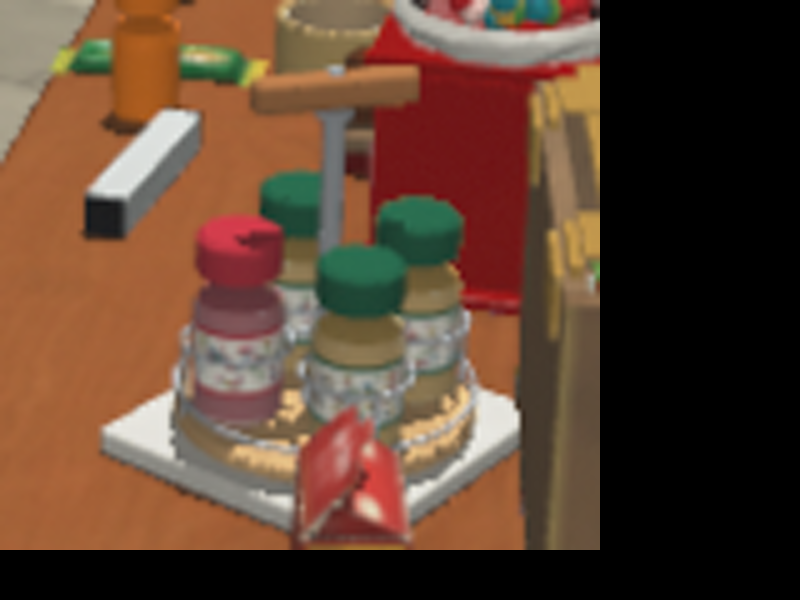

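View pics/a.png

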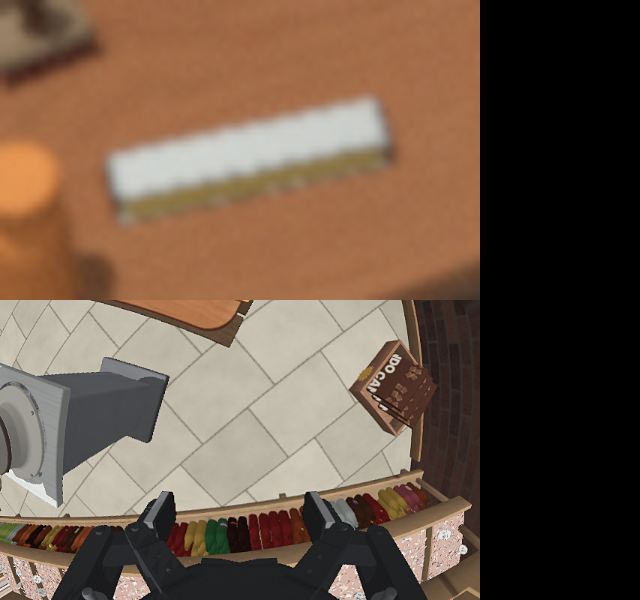

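Run:
```python
from h import *
import pickle
cs=pickle.load(open('c0.pkl','rb')); s=cs['scene'];d=cs['side']
np.set_printoptions(precision=4,suppress=True)
for u,v in[(273,251.2),(318,240.8),(319.7,250),(275,259.2)]: print('rail',at(s,u,v,.026))
for u,v in[(89,198),(126,200),(200,115),(168,112)]: print('railside',at(d,265+u/5,185+v/5,.026))
for u,v in[(102,434),(285,522),(520,408)]: print('plinth',at(d,265+u/5,185+v/5,.014))
print('handle',at(d,265+337/5,185+70/5,.2),at(d,265+252/5,185+85/5,.2),at(d,265+418/5,185+68/5,.2))
for u,v in[(240,230),(362,262),(420,212),(297,187)]: print('lid',at(d,265+u/5,185+v/5,.122))
```

```text
rail [0.4896 0.1444 0.026 ]
rail [ 0.4574 -0.0005  0.026 ]
rail [0.4216 0.0127 0.026 ]
rail [0.4577 0.1518 0.026 ]
railside [0.4372 0.0003 0.026 ]
railside [ 0.4593 -0.0004  0.026 ]
railside [0.493  0.1393 0.026 ]
railside [0.472  0.1423 0.026 ]
plinth [ 0.4737 -0.259   0.014 ]
plinth [ 0.5672 -0.3335  0.014 ]
plinth [ 0.6819 -0.2132  0.014 ]
handle [ 0.5829 -0.2301  0.2   ] [ 0.5436 -0.2544  0.2   ] [ 0.6215 -0.2232  0.2   ]
lid [ 0.5391 -0.2468  0.122 ]
lid [ 0.5982 -0.2772  0.122 ]
lid [ 0.6261 -0.2167  0.122 ]
lid [ 0.5647 -0.192   0.122 ]
```

>>> play_rows(steps=[[[0.0286, -0.0282, 0, 0], [0.0286, -0.0282, 0, 0], [0.0286, -0.0282, 0, 0], [0.0286, -0.0282, 0, 0], [0.0286, -0.0282, 0, 0]]], gripper=0.06, squeeze=40)

```text
time: 0.57
ee_pos: [0.2803, -0.3288, 0.1915]
tcp_rot: [-180.0, 0.0, 21.0]
wrist_force: [0.0, 0.3, -0.1]
opening: 0.0598
grasp_force: 0.0
```

>>> play_rows(steps=[[[0.0286, -0.0282, 0, 0], [0.0286, -0.0282, 0, 0], [0.0286, -0.0282, 0, 0], [0.0286, -0.0282, 0, 0], [0.0286, -0.0282, 0, 0]]])

```text
time: 0.98
ee_pos: [0.3632, -0.1457, 0.1918]
tcp_rot: [180.0, -0.0, 21.0]
wrist_force: [0.9, -0.4, 0.6]
opening: 0.0597
grasp_force: 0.0
```

>>> play_rows(steps=[[[0, 0, 0, -0.12], [0, 0, 0, -0.12], [0, 0, 0, -0.12], [0, 0, 0, -0.12], [0, 0, 0, 0]]])

```text
time: 1.4
ee_pos: [0.3631, -0.1474, 0.1916]
tcp_rot: [-180.0, 0.0, 48.9]
wrist_force: [-0.3, 0.0, 0.7]
opening: 0.06
grasp_force: 0.0
```

Run:
```python
from h import *
import pickle
o=bot.get_obs();print(o['q'],o['ee_pos'],o['tcp_rot'])
cs={n:bot.camera(n) for n in('scene','wrist')}
pickle.dump(cs,open('c1.pkl','wb'))
cv2.imwrite('pics/c1.png',np.vstack([cs['wrist']['img'],cv2.resize(cs['scene']['img'][130:280,180:500],(640,300))])[:600])
```

```text
[-2.20897503e+01 -1.64372583e+01 -9.61358898e+00  9.68407355e+01
 -1.67221266e-03  1.09042375e+02] [ 0.36305763 -0.14735699  0.19161568] [-1.79984413e+02  7.14883026e-03  4.88678758e+01]
```

View pics/c1.png

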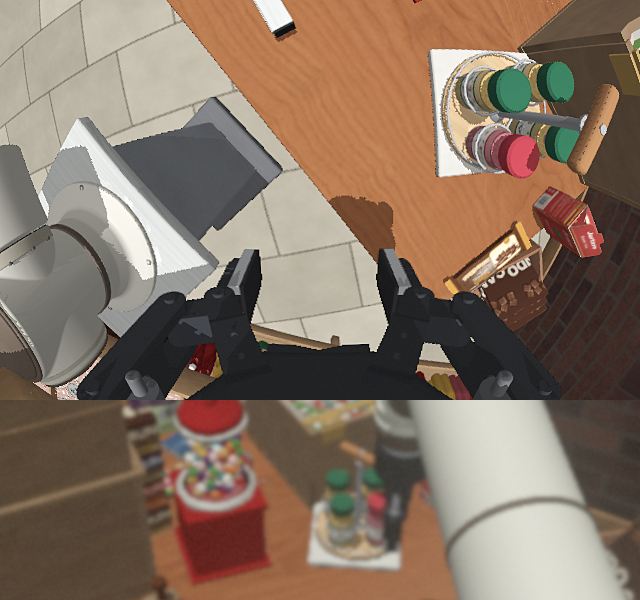

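The wrist view shows the plinth's front edge running from (431,49) to (438,177), the red lid at (518,157), the handle top at (596,128) and the rail's near end at (285,28). The yellow side faces the robot.

Run:
```python
from h import *
import pickle
np.set_printoptions(precision=4,suppress=True)
w=pickle.load(open('c1.pkl','rb'))['wrist']
A=at(w,431,49,.014,True);B=at(w,437,177,.014,True)
print(A,B,np.linalg.norm(A-B))
e=(A-B)/np.linalg.norm(A-B); n=np.array([e[1],-e[0],0]); print('yaw',np.degrees(np.arctan2(n[1],n[0])),'centre',(A+B)/2+.08*n)
print('handle c',at(w,600,128,.2,True),at(w,611,88,.2,True),at(w,578,172,.2,True))
print('red',at(w,518,157,.122,True))
print('rail',at(w,274,37,.026,True),at(w,295,25,.026,True))
```

```text
[ 0.5622 -0.1234  0.014 ] [ 0.4693 -0.2521  0.014 ] 0.15871316272810598
yaw -35.82950928597728 centre [ 0.5806 -0.2346  0.014 ]
handle c [ 0.5804 -0.2314  0.2   ] [ 0.6122 -0.214   0.2   ] [ 0.5401 -0.2445  0.2   ]
red [ 0.5325 -0.2438  0.122 ]
rail [0.4289 0.0015 0.026 ] [ 0.4552 -0.0039  0.026 ]
```

>>> play_rows(steps=[[[0.0381, -0.0116, 0, 0], [0.0381, -0.0116, 0, 0], [0.0381, -0.0116, 0, 0], [0.0381, -0.0116, 0, 0], [0.0381, -0.0116, 0, 0]]])

```text
time: 1.92
ee_pos: [0.4462, 0.0352, 0.1919]
tcp_rot: [180.0, -0.0, 48.2]
wrist_force: [0.3, -1.0, 0.2]
opening: 0.0603
grasp_force: 0.0
```

>>> play_rows(steps=[[[0.0381, -0.0116, 0, 0], [0, 0, 0, -0.12], [0, 0, 0, -0.12], [0, 0, 0, -0.12], [0, 0, 0, -0.12]]])

```text
time: 2.33
ee_pos: [0.4624, 0.07, 0.1915]
tcp_rot: [-180.0, 0.0, 76.1]
wrist_force: [0.3, -0.0, 0.5]
opening: 0.0602
grasp_force: 0.0
```

>>> play_rows(steps=[[[0, 0, 0.02, 0], [0, 0, 0.02, 0], [0, 0, 0.02, 0], [0, 0, 0, 0], [0, 0, 0, 0]]])

```text
time: 2.75
ee_pos: [0.4617, 0.0695, 0.1314]
tcp_rot: [-179.9, 0.0, 75.9]
wrist_force: [0.3, -0.5, 0.2]
opening: 0.0597
grasp_force: 0.0
```

Run:
```python
from h import *
import pickle
o=bot.get_obs();print(o['q'],o['ee_pos'],o['tcp_rot'])
cs={n:bot.camera(n) for n in('scene','wrist')}
pickle.dump(cs,open('c2.pkl','wb'))
cv2.imwrite('pics/c2.png',cs['wrist']['img'])
```

```text
[ 8.56024416e+00 -7.07295446e+00 -8.48979166e+00  8.86893385e+01
  1.26007964e-03  1.12706144e+02] [0.46173427 0.06951028 0.13136505] [-1.79901567e+02  3.98219059e-02  7.58541328e+01]
```

View pics/c2.png

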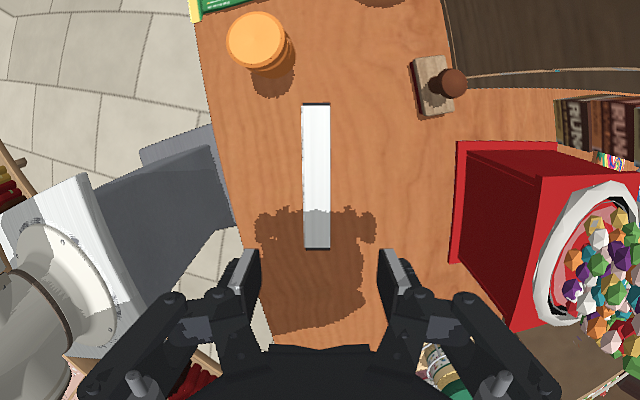

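The rail's top face spans (302,104)–(329,104) at the far end and (304,248)–(330,249) at the near end, roughly centred between the fingers.

```bash
cat > rl.py <<'E'
from h import *
np.set_printoptions(precision=4,suppress=True)
def rail(w,px):
    P=[at(w,u,v,.026,True) for u,v in px]; f=(P[0]+P[1])/2; n=(P[2]+P[3])/2; d=f-n
    print(P,'len',np.linalg.norm(d),'centre',(f+n)/2,'ydir',np.degrees(np.arctan2(d[1],d[0])))
E
python3 - <<'E'
from rl import *
import pickle
w=pickle.load(open('c2.pkl','rb'))['wrist']; rail(w,[(302,103),(330,103),(304,249),(331,249)])
E
```

```text
[array([0.4666, 0.1499, 0.026 ]), array([0.4916, 0.1436, 0.026 ]), array([0.4307, 0.0065, 0.026 ]), array([ 0.4581, -0.0004,  0.026 ])] len 0.14786973510942164 centre [0.4618 0.0749 0.026 ] ydir 76.43150109650523
```

>>> play_rows(steps=[[[0.005, 0, 0.024, -0.01], [0, 0, 0.026, 0], [0, 0, 0.026, 0], [0, 0, 0.026, 0], [0, 0, 0.021, 0]]])

```text
time: 3.27
ee_pos: [0.4641, 0.0747, 0.0085]
tcp_rot: [179.9, -0.0, 76.5]
wrist_force: [0.0, 0.2, -0.2]
opening: 0.0604
grasp_force: 0.0
```

>>> play_rows(steps=[[[0, 0, 0, 0], [0, 0, 0, 0], [0, 0, 0, 0], [0, 0, 0, 0], [0, 0, 0, 0]]], gripper=0.015)

```text
time: 3.68
ee_pos: [0.4647, 0.0748, 0.0105]
tcp_rot: [179.9, -0.1, 76.6]
wrist_force: [-0.1, 0.1, 0.2]
opening: 0.0149
grasp_force: 0.0
```

>>> play_rows(steps=[[[0, 0, 0, 0], [0, 0, 0, 0], [0, 0, 0, 0], [0, 0, 0, 0], [0, 0, 0, 0]]])

```text
time: 4.1
ee_pos: [0.4636, 0.0746, 0.0088]
tcp_rot: [180.0, 0.0, 76.6]
wrist_force: [0.0, 0.5, 0.1]
opening: 0.015
grasp_force: 0.0
```

The fingers shut to 15 mm with no force, so the rail isn't between them. I'll take another look.

Run:
```python
from h import *
import pickle
cs={n:bot.camera(n) for n in('scene','side','wrist')}
pickle.dump(cs,open('c3.pkl','wb'))
b=cv2.resize(cs['side']['img'][170:250,240:340],(400,320))
a=cv2.resize(cs['scene']['img'][215:295,240:340],(400,320))
cv2.imwrite('pics/c3.png',np.vstack([np.hstack([a,b])[:250],cv2.copyMakeBorder(cs['wrist']['img'][50:400],0,0,0,160,cv2.BORDER_CONSTANT)]))
```

```text
(no output)
```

View pics/c3.png

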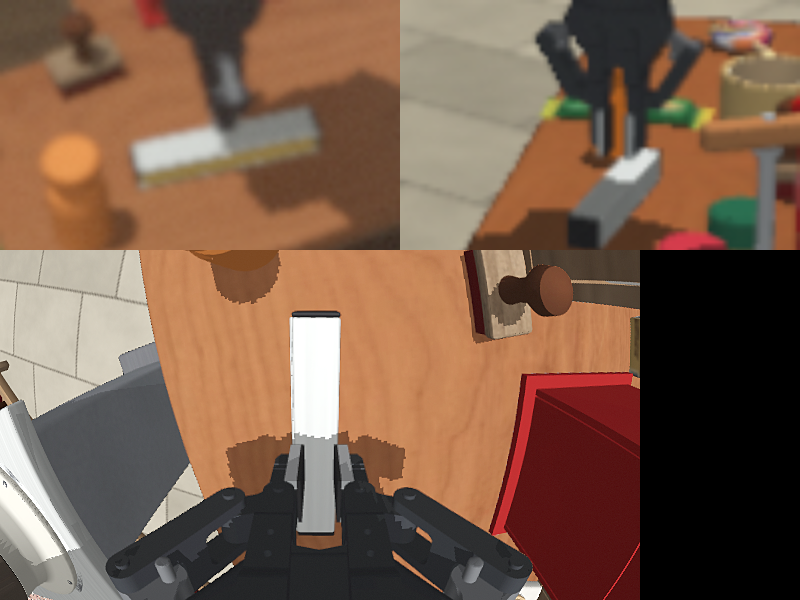

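Run:
```python
from h import *
import pickle
cs=pickle.load(open('c3.pkl','rb')); s=cs['side']; w=cs['wrist']; q=cs['scene']
p=np.array(bot.get_obs()['ee_pos']); M=rot(bot.get_obs()['tcp_rot'])
for z in(.0,.01,.026,.04):
    P=np.array([p[0],p[1],z])
    u,v=proj(s,P); a,b=proj(q,P)
    print(z,'side crop',(u-240)*4+400,(v-170)*4,'scene crop',(a-240)*4,(b-215)*4,'wrist',np.array(proj(w,P,True))+[0,200])
for sg in(-1,1):
  for h in (.0075,.0135): print(sg,h,'wrist pad tip',np.array(proj(w,p+M[:,1]*sg*h,True))+[0,200])
print(w['xyz'])
```

```text
0.0 side crop 615.8318198170357 212.09991579819643 scene crop 227.12355027782132 153.84353739149697 wrist [318.84940048 424.07921593]
0.01 side crop 615.909483142776 200.31275834340067 scene crop 226.48670482463513 146.11592680752415 wrist [318.86503541 430.0688309 ]
0.026 side crop 616.0345044704427 181.33795832852172 scene crop 225.45428267021612 133.58830911361997 wrist [318.89320861 440.8910534 ]
0.04 side crop 616.1446726903114 164.61745168363223 scene crop 224.5370358009493 122.45825145268952 wrist [318.92165136 451.85550351]
-1 0.0075 wrist pad tip [307.21089144 429.26072014]
-1 0.0135 wrist pad tip [297.91032093 429.2227673 ]
1 0.0075 wrist pad tip [330.51372588 429.27813238]
1 0.0135 wrist pad tip [339.81127301 429.25408872]
[0.48171771 0.15214358 0.19171663]
```

Run:
```python
from h import *
import pickle
for f,hw,poseyaw in(('c2.pkl',.030,None),('c3.pkl',.0075,None)):
    w=pickle.load(open(f,'rb'))['wrist']; Mc=rot(w['attitude'])
    # tool frame: fixed relation, derive from current (arm unmoved since c3)
    o=bot.get_obs(); w3=pickle.load(open('c3.pkl','rb'))['wrist']
    Mt=rot(o['tcp_rot']); A=rot(w3['attitude']).T@Mt; t=Mt.T@(np.array(o['ee_pos'])-w3['xyz'])
    M=Mc@A; p=w['xyz']+M@t
    print(f,p)
    for back in(0,.01,.02,.03,.04):
        print(back,[tuple(np.round(proj(w,p+M@[.011,sg*hw,-back],True),1)) for sg in(-1,1)])
```

```text
c2.pkl [0.46238854 0.06961476 0.13248672]
0 [(np.float64(271.7), np.float64(213.2)), (np.float64(366.1), np.float64(213.2))]
0.01 [(np.float64(269.4), np.float64(218.9)), (np.float64(368.4), np.float64(219.0))]
0.02 [(np.float64(266.8), np.float64(225.3)), (np.float64(371.0), np.float64(225.4))]
0.03 [(np.float64(264.0), np.float64(232.4)), (np.float64(373.9), np.float64(232.5))]
0.04 [(np.float64(260.9), np.float64(240.2)), (np.float64(377.0), np.float64(240.3))]
c3.pkl [0.463536   0.07458898 0.00873924]
0 [(np.float64(307.0), np.float64(213.3)), (np.float64(330.8), np.float64(213.3))]
0.01 [(np.float64(306.4), np.float64(219.1)), (np.float64(331.4), np.float64(219.1))]
0.02 [(np.float64(305.8), np.float64(225.6)), (np.float64(332.1), np.float64(225.6))]
0.03 [(np.float64(305.1), np.float64(232.7)), (np.float64(332.8), np.float64(232.8))]
0.04 [(np.float64(304.3), np.float64(240.7)), (np.float64(333.7), np.float64(240.7))]
```

Run:
```python
from h import *
print(bot.hold_point_z,[a for a in dir(bot) if a[0]!='_'])
```

```text
0.0187 ['PlanningError', 'camera', 'get_obs', 'hold_point_z', 'job_done']
```

>>> play_rows(steps=[[[0, 0, 0, 0], [0, 0, 0, 0], [0, 0, 0, 0], [0, 0, 0, 0], [0, 0, 0, 0]]], gripper=0.06)

```text
time: 4.67
ee_pos: [0.4635, 0.0746, 0.0088]
tcp_rot: [-180.0, 0.0, 76.6]
wrist_force: [0.0, 0.2, -0.2]
opening: 0.0601
grasp_force: 0.0
```

>>> play_rows(steps=[[[0, 0, 0.004, 0], [0, 0, 0.004, 0], [0, 0, 0.003, 0], [0, 0, 0.002, 0], [0, 0, 0.0, 0]]])

```text
time: 5.08
ee_pos: [0.4632, 0.0745, -0.0049]
tcp_rot: [-179.9, 0.0, 76.6]
wrist_force: [-0.5, -0.1, -0.8]
opening: 0.0602
grasp_force: 0.0
```

>>> play_rows(steps=[[[0, 0, 0.003, 0], [0, 0, 0.003, 0], [0, 0, 0.003, 0], [0, 0, 0.003, 0], [0, 0, 0.002, 0]]])

```text
time: 5.5
ee_pos: [0.4634, 0.0746, -0.0187]
tcp_rot: [-180.0, 0.0, 76.6]
wrist_force: [0.6, 0.7, -0.3]
opening: 0.0603
grasp_force: 0.0
```

>>> play_rows(steps=[[[0, 0, 0.002, 0], [0, 0, 0.002, 0], [0, 0, 0.002, 0], [0, 0, 0.002, 0], [0, 0, 0.002, 0]]])

```text
time: 5.92
ee_pos: [0.4636, 0.0746, -0.0284]
tcp_rot: [180.0, -0.0, 76.6]
wrist_force: [0.4, -0.2, 0.5]
opening: 0.06
grasp_force: 0.0
```

Run:
```python
from h import *
import pickle
cs={n:bot.camera(n) for n in('scene','side','wrist')}
pickle.dump(cs,open('c4.pkl','wb'))
b=cv2.resize(cs['side']['img'][180:245,250:330],(400,325))
a=cv2.resize(cs['scene']['img'][220:285,250:330],(400,325))
cv2.imwrite('pics/c4.png',np.vstack([np.hstack([a,b])[:300],cv2.copyMakeBorder(cs['wrist']['img'][100:400],0,0,0,160,cv2.BORDER_CONSTANT)]))
```

```text
(no output)
```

View pics/c4.png

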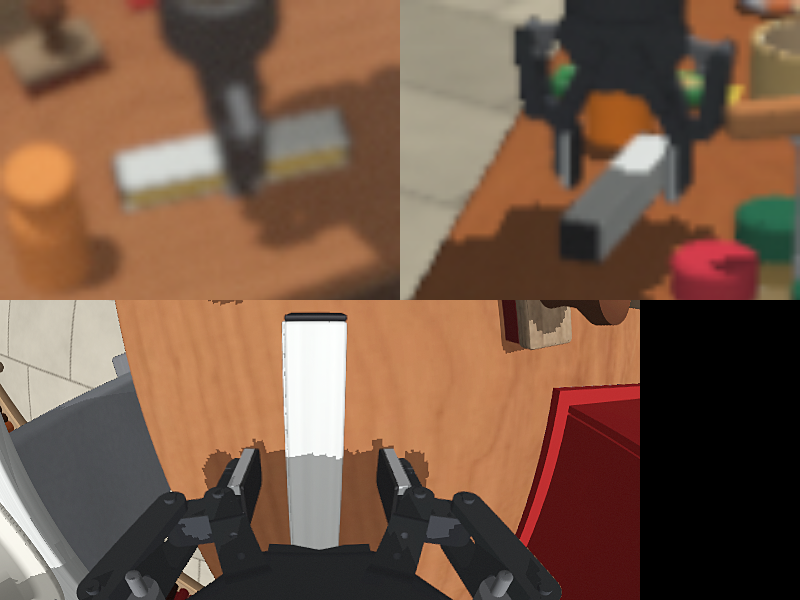

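The fingers now straddle the rail, so the real tips sit about 42 mm behind the reported TCP. I'll close on the rail.

>>> play_rows(steps=[[[0, 0, 0.002, 0], [0, 0, 0.002, 0], [0, 0, 0, 0], [0, 0, 0, 0], [0, 0, 0, 0]]])

```text
time: 6.48
ee_pos: [0.4636, 0.0746, -0.0322]
tcp_rot: [-180.0, -0.0, 76.6]
wrist_force: [-1.3, 0.2, 0.3]
opening: 0.0599
grasp_force: 0.0
```

>>> play_rows(steps=[[[0, 0, 0, 0], [0, 0, 0, 0], [0, 0, 0, 0], [0, 0, 0, 0], [0, 0, 0, 0]]], gripper=0.015)

```text
time: 6.9
ee_pos: [0.4638, 0.0746, -0.032]
tcp_rot: [180.0, -0.0, 76.6]
wrist_force: [-0.0, 0.3, 2.7]
opening: 0.025
grasp_force: 40.8
```

>>> play_rows(steps=[[[0, 0, 0, 0], [0, 0, 0, 0], [0, 0, -0.004, 0], [0, 0, -0.006, 0], [0, 0, -0.006, 0]]])

```text
time: 7.32
ee_pos: [0.4632, 0.0746, -0.016]
tcp_rot: [-180.0, 0.0, 76.6]
wrist_force: [0.2, 0.1, -1.1]
opening: 0.0255
grasp_force: 40.3
```

>>> play_rows(steps=[[[-0.0282, 0.0084, 0, 0], [-0.0282, 0.0084, 0, 0], [-0.0282, 0.0084, 0, 0], [-0.0282, 0.0084, 0, 0], [-0.0282, 0.0084, 0, 0]]])

```text
time: 7.73
ee_pos: [0.4718, -0.0736, -0.0156]
tcp_rot: [180.0, -0.0, 76.6]
wrist_force: [0.7, -0.5, -1.3]
opening: 0.0254
grasp_force: 40.3
```

>>> play_rows(steps=[[[-0.0282, 0.0084, 0, 0], [-0.0282, 0.0084, 0, 0], [-0.0282, 0.0084, 0, 0], [0, 0, 0, 0.0965], [0, 0, 0, 0.0965]]])

```text
time: 8.15
ee_pos: [0.4766, -0.1621, -0.0158]
tcp_rot: [180.0, 0.0, 65.1]
wrist_force: [-0.2, 0.7, -1.4]
opening: 0.0248
grasp_force: 40.2
```

>>> play_rows(steps=[[[0, 0, 0, 0.0965], [0, 0, 0, 0.0965], [0, 0, 0, 0], [0, 0, 0, 0], [0, 0, 0, 0]]])

```text
time: 8.57
ee_pos: [0.4767, -0.1604, -0.016]
tcp_rot: [180.0, -0.0, 54.7]
wrist_force: [0.0, -0.2, -2.2]
opening: 0.0256
grasp_force: 40.3
```

Run:
```python
from h import *
import pickle
cs={n:bot.camera(n) for n in('scene','side','wrist')}
pickle.dump(cs,open('c5.pkl','wb'))
b=cv2.resize(cs['side']['img'][190:300,250:380],(400,338))[:200]
a=cv2.resize(cs['scene']['img'][200:300,290:420],(400,308))[:200]
cv2.imwrite('pics/c5.png',np.vstack([np.hstack([a,b]),cv2.copyMakeBorder(cs['wrist']['img'],0,0,0,160,cv2.BORDER_CONSTANT)]))
```

```text
(no output)
```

View pics/c5.png

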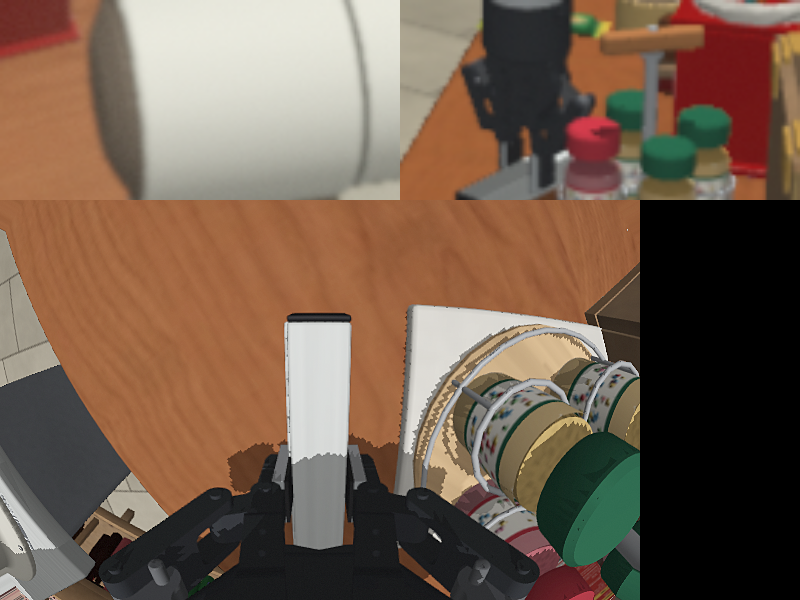

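The rail is held parallel to the plinth's front edge. Its far end is at image (288–351,115), the plinth's far front corner is at (413,106), and the edge runs down to about (400,265).

Run:
```python
from rl import *
import pickle
w=pickle.load(open('c5.pkl','rb'))['wrist']
# find white/brown edge along rows
hsv=cv2.cvtColor(w['img'],cv2.COLOR_BGR2HSV)
pts=[]
for v in range(112,260,12):
    row=hsv[v,365:460]; k=np.where(row[:,1]<70)[0]
    if len(k): pts.append((365+k[0],v))
print(pts)
P=np.array([at(w,u,v,.014,True) for u,v in pts]); P0=np.array([at(w,u,v,.0,True) for u,v in pts])
for Q in(P,P0):
    d=np.polyfit(Q[:,1],Q[:,0],1); print('edge ang',np.degrees(np.arctan2(1,d[0])),Q[0],Q[-1])
A=at(w,413,106,.014,True); print('corner',A)
E1=at(w,288,114,.042,True);E2=at(w,351,114,.042,True);print('rail end',E1,E2,np.linalg.norm(E1-E2))
```

```text
[(np.int64(407), 112), (np.int64(407), 124), (np.int64(407), 136), (np.int64(406), 148), (np.int64(405), 160), (np.int64(405), 172), (np.int64(404), 184), (np.int64(404), 196), (np.int64(403), 208), (np.int64(401), 220), (np.int64(400), 232), (np.int64(399), 244), (np.int64(365), 256)]
edge ang 51.09733971346935 [ 0.5565 -0.1239  0.014 ] [ 0.4957 -0.1783  0.014 ]
edge ang 51.09733971346941 [ 0.5596 -0.1266  0.    ] [ 0.4933 -0.1859  0.    ]
corner [ 0.5609 -0.1231  0.014 ]
rail end [ 0.5098 -0.0921  0.042 ] [ 0.5304 -0.1067  0.042 ] 0.02517993302011503
```

Run:
```python
from rl import *
import pickle
w=pickle.load(open('c5.pkl','rb'))['wrist']
pts=[(407,112),(407,124),(407,136),(406,148),(405,160),(405,172),(404,184),(404,196),(403,208),(401,220),(400,232),(399,244)]
P0=np.array([at(w,u,v,.0,True) for u,v in pts])
d=np.polyfit(P0[:,1],P0[:,0],1); a=np.arctan2(1,d[0]); print('edge ang',np.degrees(a),P0[0],P0[-1])
A=np.array([.5613,-.1233])
for a in(a,np.radians(54.2),np.radians(54.7)):
    e=np.array([np.cos(a),np.sin(a)]); n=np.array([e[1],-e[0]])
    c=np.array([.4768,-.1606]); M=A-.08*e
    print(np.degrees(a),'centre',M+.08*n,'rail rel: x',(c-M)@n-.08,'y',(c-M)@e,'edge pts x',(P0[:,:2]-M)@n)
```

```text
edge ang 55.351916169415475 [ 0.5596 -0.1266  0.    ] [ 0.5148 -0.1916  0.    ]
55.351916169415475 centre [ 0.5816 -0.2346] rail rel: x -0.1283083996494182 y 0.001273647847038636 edge pts x [0.0005 0.0006 0.0009 0.0006 0.0003 0.0007 0.0006 0.0011 0.001  0.0004
 0.0004 0.0005]
54.20000000000001 centre [ 0.5794 -0.235 ] rail rel: x -0.12671597142757496 y 0.00031839601527843496 edge pts x [0.0005 0.0009 0.0012 0.0011 0.0009 0.0015 0.0015 0.0021 0.0022 0.0017
 0.0019 0.0022]
54.7 centre [ 0.5804 -0.2348] rail rel: x -0.12740953697226878 y 0.0007290986296038189 edge pts x [0.0005 0.0008 0.0011 0.0009 0.0007 0.0012 0.0011 0.0017 0.0017 0.0012
 0.0013 0.0015]
```

>>> play_rows(steps=[[[0, 0, 0.005, 0], [0, 0, 0.005, 0], [0, 0, 0.003, 0], [0, 0, 0.0025, 0], [0, 0, 0, 0]]])

```text
time: 9.13
ee_pos: [0.4764, -0.1604, -0.0319]
tcp_rot: [-180.0, 0.0, 54.5]
wrist_force: [-0.2, 0.1, -1.0]
opening: 0.0252
grasp_force: 40.3
```

>>> play_rows(steps=[[[0, 0, 0, 0], [0, 0, 0, 0], [0, 0, 0, 0], [0, 0, 0, 0], [0, 0, 0, 0]]], gripper=0.038)

```text
time: 9.55
ee_pos: [0.4767, -0.1604, -0.0317]
tcp_rot: [180.0, -0.0, 54.5]
wrist_force: [0.1, -0.9, 0.7]
opening: 0.038
grasp_force: 0.0
```

>>> play_rows(steps=[[[0, 0, -0.01, 0], [0, 0, -0.02, 0], [0, 0, -0.03, 0], [0, 0, -0.03, 0], [0, 0, -0.01, 0]]])

```text
time: 9.97
ee_pos: [0.4783, -0.161, 0.0735]
tcp_rot: [179.7, -0.1, 54.5]
wrist_force: [1.1, 0.8, 0.9]
opening: 0.038
grasp_force: 0.0
```

>>> play_rows(steps=[[[0, -0.02, 0, 0], [0, -0.02, 0, 0], [0, -0.02, 0, 0], [0, 0, 0, -0.1212], [0, 0, 0, -0.1212]]])

```text
time: 10.38
ee_pos: [0.4273, -0.1251, 0.0691]
tcp_rot: [179.9, -0.0, 68.7]
wrist_force: [0.4, -0.3, -0.1]
opening: 0.0384
grasp_force: 0.0
```

>>> play_rows(steps=[[[0, 0, 0, -0.1212], [0, 0, 0, -0.1212], [0, 0, 0, -0.1212], [0, 0, 0, -0.1212], [0, 0, 0, -0.1212]]], gripper=0.085)

```text
time: 10.8
ee_pos: [0.4279, -0.1256, 0.0688]
tcp_rot: [180.0, 0.0, 103.4]
wrist_force: [-0.1, 0.1, 0.2]
opening: 0.085
grasp_force: 0.0
```

>>> play_rows(steps=[[[0, 0, 0, -0.1212], [0, 0, 0, -0.1212], [0, 0, 0, -0.1212], [0, 0, 0, -0.1212], [0, 0, 0, -0.1212]]])

```text
time: 11.22
ee_pos: [0.4278, -0.1256, 0.0688]
tcp_rot: [180.0, 0.0, 138.2]
wrist_force: [-0.0, -0.6, 0.9]
opening: 0.0849
grasp_force: 0.0
```

>>> play_rows(steps=[[[0, 0, 0, -0.1212], [0, 0, 0, 0], [0, 0, 0, 0], [0, 0, 0, 0], [0, 0, 0, 0]]])

```text
time: 11.63
ee_pos: [0.4278, -0.1256, 0.0684]
tcp_rot: [180.0, 0.0, 144.6]
wrist_force: [-0.2, 0.8, -0.3]
opening: 0.085
grasp_force: 0.0
```

>>> play_rows(steps=[[[0, 0, 0.025, 0], [0, 0, 0.025, 0], [0, 0, 0.025, 0], [0, 0, 0.022, 0], [0, 0, 0.011, 0]]])

```text
time: 12.05
ee_pos: [0.4263, -0.1251, -0.0423]
tcp_rot: [-179.9, -0.2, 144.6]
wrist_force: [0.0, -0.0, -0.1]
opening: 0.0851
grasp_force: 0.0
```

>>> play_rows(steps=[[[-0.006, 0, 0, 0], [-0.006, 0, 0, 0], [-0.006, 0, 0, 0], [-0.006, 0, 0, 0], [-0.006, 0, 0, 0]]])

```text
time: 12.47
ee_pos: [0.4538, -0.1437, -0.0385]
tcp_rot: [180.0, 0.1, 144.7]
wrist_force: [-0.7, -0.3, -1.1]
opening: 0.085
grasp_force: 0.0
```

>>> play_rows(steps=[[[-0.004, 0, 0, 0], [-0.004, 0, 0, 0], [-0.004, 0, 0, 0], [-0.004, 0, 0, 0], [-0.004, 0, 0, 0]]])

```text
time: 12.88
ee_pos: [0.4688, -0.1546, -0.0397]
tcp_rot: [180.0, -0.0, 144.8]
wrist_force: [-0.9, 1.3, 1.1]
opening: 0.0848
grasp_force: 0.7
```

>>> play_rows(steps=[[[-0.003, 0, 0, 0], [-0.003, 0, 0, 0], [-0.003, 0, 0, 0], [-0.003, 0, 0, 0], [-0.003, 0, 0, 0]]])

```text
time: 13.3
ee_pos: [0.4811, -0.1632, -0.0397]
tcp_rot: [180.0, -0.0, 144.8]
wrist_force: [-0.1, 0.6, 1.3]
opening: 0.0849
grasp_force: 0.6
```

>>> play_rows(steps=[[[-0.001, 0, 0, 0], [-0.001, 0, 0, 0], [-0.001, 0, 0, 0], [0, 0, 0, 0], [0, 0, 0, 0]]])

```text
time: 13.72
ee_pos: [0.4834, -0.1649, -0.0397]
tcp_rot: [-180.0, 0.0, 144.8]
wrist_force: [-0.3, 0.3, 1.1]
opening: 0.0851
grasp_force: 0.0
```

Run:
```python
from h import *
import pickle
cs={n:bot.camera(n) for n in('side','wrist')}
pickle.dump(cs,open('c6.pkl','wb'))
o=bot.get_obs();d=(np.array(o['ee_pos'])-[.581,-.2346,0])[:2];a=np.radians(-35.2);print('plinth xy',d@[np.cos(a),np.sin(a)],d@[-np.sin(a),np.cos(a)])
```

```text
plinth xy -0.11997055389675947 0.000729884333414826
```

>>> play_rows(steps=[[[-0.001, 0, 0, 0], [-0.001, 0, 0, 0], [0, 0, 0, 0], [0, 0, 0, 0], [0, 0, 0, 0]]])

```text
time: 14.23
ee_pos: [0.4851, -0.166, -0.0397]
tcp_rot: [180.0, 0.0, 144.7]
wrist_force: [-0.4, 0.1, -0.0]
opening: 0.0848
grasp_force: 0.0
```

>>> play_rows(steps=[[[-0.001, 0, 0, 0], [-0.001, 0, 0, 0], [0, 0, 0, 0], [0, 0, 0, 0], [0, 0, 0, 0]]])

```text
time: 14.65
ee_pos: [0.4853, -0.1664, -0.0398]
tcp_rot: [-180.0, -0.2, 144.8]
wrist_force: [-8.3, 4.3, 5.8]
opening: 0.0852
grasp_force: 4.4
```

>>> play_rows(steps=[[[-0.001, 0, 0, 0], [0, 0, 0, 0], [0, 0, 0, 0], [0, 0, 0, 0], [0, 0, 0, 0]]])

```text
time: 15.07
ee_pos: [0.4852, -0.1663, -0.0399]
tcp_rot: [-180.0, -0.3, 144.8]
wrist_force: [-12.9, 7.0, 8.4]
opening: 0.0854
grasp_force: 7.0
```

>>> play_rows(steps=[[[0.002, 0, 0, 0], [0.01, 0, 0, 0], [0.028, 0, 0, 0], [0, 0, -0.04, 0], [0, 0, -0.04, 0]]])

```text
time: 15.48
ee_pos: [0.4495, -0.1426, 0.0369]
tcp_rot: [-179.8, -0.5, 144.8]
wrist_force: [1.5, -0.6, 0.8]
opening: 0.0856
grasp_force: 0.0
```

>>> play_rows(steps=[[[0, 0, -0.04, 0], [0, 0, -0.04, 0], [0, 0, -0.04, 0], [0, 0, -0.025, 0], [0, 0, 0, 0]]], gripper=0.05)

```text
time: 15.9
ee_pos: [0.4564, -0.145, 0.1913]
tcp_rot: [179.9, 0.5, 144.7]
wrist_force: [0.5, -0.3, 1.3]
opening: 0.0504
grasp_force: 0.0
```

>>> play_rows(steps=[[[0, 0, 0, -0.12], [0, 0, 0, -0.12], [0, 0, 0, -0.12], [0, 0, 0, -0.12], [0, 0, 0, -0.12]]])

```text
time: 16.32
ee_pos: [0.4545, -0.1444, 0.1849]
tcp_rot: [-180.0, -0.0, 179.5]
wrist_force: [0.1, -0.7, -0.5]
opening: 0.0501
grasp_force: 0.0
```

>>> play_rows(steps=[[[0, 0, 0, -0.12], [0, 0, 0, -0.12], [0, 0, 0, -0.12], [0, 0, 0, 0], [0, 0, 0, 0]]])

```text
time: 16.73
ee_pos: [0.4545, -0.1445, 0.1851]
tcp_rot: [-180.0, -0.0, -160.5]
wrist_force: [0.1, -0.0, 0.1]
opening: 0.0502
grasp_force: 0.0
```

Run:
```python
from h import *
import pickle
cs={n:bot.camera(n) for n in('scene','side','wrist')}
pickle.dump(cs,open('c7.pkl','wb'))
o=bot.get_obs();print(o['q'],o['ee_pos'],o['tcp_rot'])
w=cs['wrist']
for P in[(.58,-.2345,.2),(.488,-.170,.026),(.5613,-.1233,.014),(.4693,-.2521,.014),(.535,-.25,.122)]: print(proj(w,P,True),proj(cs['side'],P),proj(cs['scene'],P))
```

```text
[-1.76377076e+01 -5.11673995e+00 -7.42589662e-01  9.43732734e+01
 -2.25548636e-03 -3.72165680e+01] [ 0.45464547 -0.14456483  0.18518923] [-1.79997673e+02 -6.65841324e-04 -1.60421140e+02]
(np.float64(161.16160102967032), np.float64(332.662750684009)) (np.float64(331.1462318095306), np.float64(199.5993235806604)) (np.float64(361.5557013663375), np.float64(155.57161444973337))
(np.float64(288.09292733649403), np.float64(192.39469989914488)) (np.float64(294.5511452699546), np.float64(251.38070730032885)) (np.float64(357.39572389494424), np.float64(215.9632610079911))
(np.float64(306.2710882687183), np.float64(252.79388690220532)) (np.float64(322.940397638143), np.float64(248.7258517241666)) (np.float64(334.78120152663445), np.float64(209.69647182263265))
(np.float64(229.00942686959408), np.float64(153.27305555813336)) (np.float64(283.9468545273608), np.float64(270.359127369492)) (np.float64(380.18391667278786), np.float64(213.28438055399374))
(np.float64(184.21040770962756), np.float64(239.9292308692054)) (np.float64(311.2102164063756), np.float64(231.4763069088326)) (np.float64(371.3446428589682), np.float64(179.35651972393717))
```

Run:
```python
from h import *
import pickle
cs=pickle.load(open('c7.pkl','rb'))
a=cv2.resize(cs['wrist']['img'][100:400,80:380],(600,600),interpolation=cv2.INTER_CUBIC)
b=cv2.resize(cs['side']['img'][190:310,285:385],(200,240));c=cv2.resize(cs['scene']['img'][130:230,310:410],(200,200))
o=np.zeros((600,800,3),np.uint8);o[:,:600]=a;o[:240,600:]=b;o[300:500,600:]=c
cv2.imwrite('pics/c7.png',o)
```

```text
(no output)
```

View pics/c7.png

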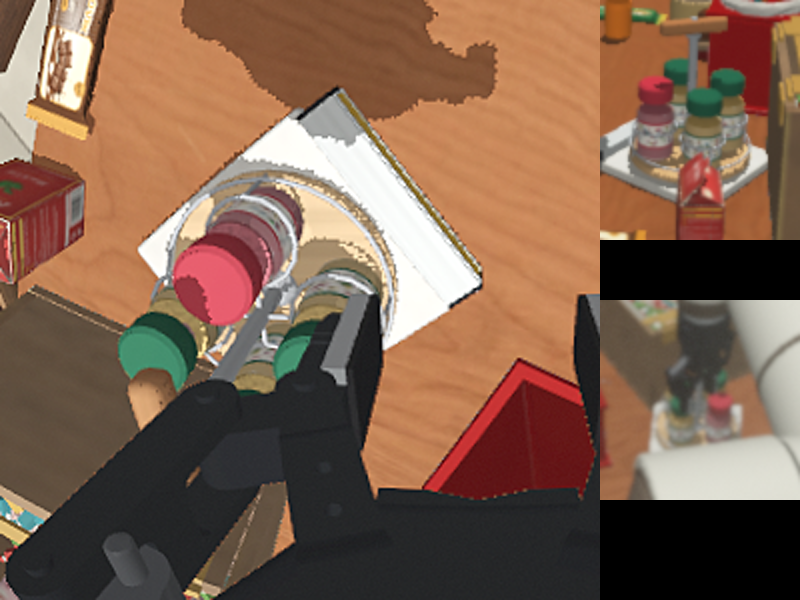

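The rail lies flush along the front edge, with its front top edge running (340,88)–(482,285) in the crop. The red lid is at about (215,285), and the handle's near end shows at (150,385).

Run:
```python
from rl import *
import pickle
w=pickle.load(open('c7.pkl','rb'))['wrist']
g=lambda u,v,z:at(w,80+u/2,100+v/2,z,True)
c=np.array([.5807,-.2346]);a=np.radians(-35.2)
def pf(P): d=P[:2]-c; return np.array([d@[np.cos(a),np.sin(a)],d@[-np.sin(a),np.cos(a)]])
for p in[(340,88,.026),(482,285,.026),(300,110,.026),(448,309,.026)]: print('rail',pf(g(*p)))
for p in[(215,288,.122),(150,380,.2),(131,392,.2),(170,380,.2)]:
    P=g(*p); d=P[:2]-c; print(P,np.hypot(*d),np.degrees(np.arctan2(d[1],d[0])))
print('corner left',pf(g(140,246,.014)))
```

```text
rail [-0.1116 -0.0715]
rail [-0.1073  0.0737]
rail [-0.0847 -0.0757]
rail [-0.0804  0.0752]
[ 0.538 -0.246  0.122] 0.04421579213185544 -165.05209421973515
[ 0.5367 -0.2421  0.2   ] 0.04462555638397896 -170.26816364092986
[ 0.5467 -0.2499  0.2   ] 0.037300948322478565 -155.77260402474997
[ 0.5328 -0.234   0.2   ] 0.04795202952986281 179.331644499185
corner left [ 0.075  -0.0762]
```

>>> play_rows(steps=[[[-0.0177, -0.0254, 0, 0], [-0.0177, -0.0254, 0, 0], [-0.0177, -0.0254, 0, 0], [-0.0177, -0.0254, 0, 0], [-0.0177, -0.0254, 0, 0]]])

```text
time: 17.3
ee_pos: [0.582, -0.2351, 0.1851]
tcp_rot: [-180.0, 0.0, -160.4]
wrist_force: [1.1, 0.5, 0.8]
opening: 0.05
grasp_force: 0.0
```

>>> play_rows(steps=[[[0, 0, 0, -0.02], [0, 0, 0.012, 0], [0, 0, 0.012, 0], [0, 0, 0.012, 0], [0, 0, 0, 0]]])

```text
time: 17.72
ee_pos: [0.58, -0.2338, 0.1465]
tcp_rot: [179.9, -0.2, -159.2]
wrist_force: [-1.5, 0.5, -0.7]
opening: 0.0503
grasp_force: 0.0
```

Run:
```python
from h import *
import pickle
cs={n:bot.camera(n) for n in('scene','side','wrist')}
pickle.dump(cs,open('c8.pkl','wb'))
o=bot.get_obs(); print(o['ee_pos'],o['wrist_force'])
s=cs['side']
# dark finger pixels vs wooden handle in side image near handle
img=s['img'].astype(int)
for v in range(186,214,2):
    print(v,''.join('#' if px.max()<70 else ('w' if px[2]>px[0]+50 and px[1]>px[0]+15 else '.') for px in img[v,300:365]))
```

```text
[ 0.58097445 -0.23416788  0.15001996] [-0.20398903 -0.40885032  0.81332   ]
186 wwwwwwwwwwwwwwwwwwwwwww.######################...................
188 wwwwwwwwwwwwwwwwwwwwww..#####################....................
190 wwwwwwwwwwwwwwwwwwwww...#####################....................
192 wwwwwwwwwwwwwwwwwwwww...################.........................
194 w..www.wwwwwwwwwwwwww...#######...######.........................
196 w...wwwwww....wwwwwww...#######...######.........................
198 w..............wwwwww...#######...######.wwwwwwww................
200 w#............wwwwwwwwwwwwwwww....######.wwwwwwww................
202 wwwwwwwwwwwwwwwwwwwwwwwwwwwwwww...######.wwwwwwww................
204 wwwwwwwwwwwwwwwwwwwwwwwwwwwwwww...######.wwwwwwww................
206 wwwwwwwwwwwwwwwwwwwwwwwwwwwwww..............w....................
208 wwwwwwwwwwwwwwwwwwwwwwwwwwwww....................................
210 wwwwwwwwwwwwwwwwwwwwwwwwwwwwww...................................
212 wwwwwwwwwwwwwwwwwwwwwwwwwwwwww.........w.........................
```

>>> play_rows(steps=[[[0, 0, 0.005, 0], [0, 0, 0.005, 0], [0, 0, 0.002, 0], [0, 0, 0, 0], [0, 0, 0, 0]]])

```text
time: 18.28
ee_pos: [0.5809, -0.2342, 0.1372]
tcp_rot: [180.0, -0.0, -159.1]
wrist_force: [-0.6, -0.5, -0.5]
opening: 0.05
grasp_force: 0.0
```

>>> play_rows(steps=[[[0, 0, 0, 0], [0, 0, 0, 0], [0, 0, 0, 0], [0, 0, 0, 0], [0, 0, 0, 0]]], gripper=0.005, squeeze=50)

```text
time: 18.7
ee_pos: [0.5809, -0.2337, 0.1377]
tcp_rot: [180.0, 0.0, -159.1]
wrist_force: [-1.7, 3.3, 3.9]
opening: 0.0151
grasp_force: 51.0
```

>>> play_rows(steps=[[[0, 0, 0, 0], [0, 0, 0, 0], [0, 0, 0, 0], [0, 0, 0, 0], [0, 0, 0, 0]]])

```text
time: 19.12
ee_pos: [0.5809, -0.2338, 0.1376]
tcp_rot: [180.0, 0.0, -159.1]
wrist_force: [-3.3, 3.9, 3.3]
opening: 0.0148
grasp_force: 51.1
```

>>> play_rows(steps=[[[0, 0, 0, 0.02], [0, 0, 0, 0.04], [0, 0, 0, 0.05], [0, 0, 0, 0.05], [0, 0, 0, 0.05]]])

```text
time: 19.53
ee_pos: [0.5808, -0.2336, 0.1377]
tcp_rot: [179.9, 0.0, -171.2]
wrist_force: [-3.0, 5.3, 4.9]
opening: 0.0148
grasp_force: 51.1
```

>>> play_rows(steps=[[[0, 0, 0, 0.05], [0, 0, 0, 0.05], [0, 0, 0, 0.05], [0, 0, 0, 0.05], [0, 0, 0, 0.05]]])

```text
time: 19.95
ee_pos: [0.5808, -0.2334, 0.1377]
tcp_rot: [179.9, -0.0, 174.4]
wrist_force: [-3.3, 7.4, 4.4]
opening: 0.0148
grasp_force: 51.1
```

>>> play_rows(steps=[[[0, 0, 0, 0.05], [0, 0, 0, 0.05], [0, 0, 0, 0.05], [0, 0, 0, 0.05], [0, 0, 0, 0.05]]])

```text
time: 20.37
ee_pos: [0.5809, -0.2332, 0.1376]
tcp_rot: [179.9, -0.0, 160.1]
wrist_force: [-2.8, 7.3, 5.4]
opening: 0.0147
grasp_force: 51.1
```

>>> play_rows(steps=[[[0, 0, 0, 0.05], [0, 0, 0, 0.05], [0, 0, 0, 0.05], [0, 0, 0, 0.05], [0, 0, 0, 0.03]]])

```text
time: 20.78
ee_pos: [0.5809, -0.233, 0.1377]
tcp_rot: [179.9, -0.0, 146.9]
wrist_force: [-1.8, 8.0, 4.7]
opening: 0.0151
grasp_force: 51.1
```

Run:
```python
from rl import *
import pickle
cs={n:bot.camera(n) for n in('scene','side','wrist')}
pickle.dump(cs,open('c9.pkl','wb'))
o=bot.get_obs(); print(o['ee_pos'],o['tcp_rot'],o['wrist_force'],o['torque'],o['grasp_force'])
c=np.array([.5807,-.2346]);a=np.radians(-35.2)
for n in cs:
    im=cs[n]['img']; h=cv2.cvtColor(im,cv2.COLOR_BGR2HSV)
    m=((h[...,0]>168)|(h[...,0]<3))&(h[...,1]>140)&(h[...,2]>120)
    k,l,st,ce=cv2.connectedComponentsWithStats(m.astype(np.uint8))
    for i in range(1,k):
        if st[i,4]>25: 
            P=at(cs[n],*ce[i],.116,n=='wrist'); d=P[:2]-c
            print(n,st[i],ce[i],'plinth',[d@[np.cos(a),np.sin(a)],d@[-np.sin(a),np.cos(a)]])
```

```text
[ 0.5809 -0.233   0.1377] [179.9066  -0.0466 147.0664] [-3.0649  7.9029  4.8445] [ 1.5834  0.4696 -0.0633] 51.11423671245575
scene [107   0  18  23 228] [117.7149   8.2325] plinth [np.float64(1.3859103783269882), np.float64(1.5494459266886524)]
scene [334   0  19   6  72] [340.8333   2.0972] plinth [np.float64(1.5891127003543468), np.float64(0.19563251362754278)]
scene [ 52   4  52  43 755] [72.8993 29.2662] plinth [np.float64(1.0676753524625338), np.float64(1.6625777260580692)]
scene [172   4  24  14 143] [185.0839  10.9231] plinth [np.float64(1.376760762097771), np.float64(1.1174866778996237)]
scene [209   9   9   5  27] [212.1852  11.2963] plinth [np.float64(1.383862185232329), np.float64(0.9514056555742695)]
scene [168  20  13  11  80] [173.5875  25.5875] plinth [np.float64(1.1627829750254257), np.float64(1.1090909109230402)]
scene [108  94  12   8  39] [113.9487  98.3077] plinth [np.float64(0.39258360340087906), np.float64(1.0904923433748084)]
scene [111  94  26  17 133] [124.218  104.1729] plinth [np.float64(0.3516547988894591), np.float64(1.0241893339202883)]
scene [279  97   
[... 4728 characters left out ...]
324 280.8478] plinth [np.float64(0.06063156313280601), np.float64(-0.09617990255009241)]
wrist [179 288  17  17  32] [186.5312 296.    ] plinth [np.float64(0.07805079685967035), np.float64(-0.10951653349925589)]
wrist [136 293  38  46 613] [155.3768 314.6117] plinth [np.float64(0.10600200817958821), np.float64(-0.14819977761565617)]
wrist [172 292  17  19 145] [178.3448 302.8759] plinth [np.float64(0.08710083319174068), np.float64(-0.1193567685017497)]
wrist [484 295  20  15  45] [494.3333 299.9556] plinth [np.float64(0.07774136650226822), np.float64(0.16817709686827995)]
wrist [474 296  14  30 102] [478.9216 307.8137] plinth [np.float64(0.08534343369253346), np.float64(0.15317642829090383)]
```

Both cameras put the red lid within 1 mm of the centre line. Next, a quick numeric check that the rail is flush.

Run:
```python
from rl import *
import pickle
w=pickle.load(open('c9.pkl','rb'))['wrist']; c=np.array([.5807,-.2346]);a=np.radians(-35.2)
X=np.array([np.cos(a),np.sin(a)]);Y=np.array([-np.sin(a),np.cos(a)])
wp=lambda x,y,z:np.append(c+x*X+y*Y,z)
h=cv2.cvtColor(w['img'],cv2.COLOR_BGR2HSV)
for y in(-.0785,-.072,-.065,-.05,-.03,0,.03,.05,.065,.072,.0785):
    s=''
    for x in np.arange(-.118,-.054,.002):   # profile in plane z=.026
        u,v=proj(w,wp(x,y,.026),True); p=h[int(round(v)),int(round(u))]
        s+='w' if p[1]<60 and p[2]>150 else ('g' if p[1]<60 else ('b' if p[2]>60 else '#'))
    print(f'{y:+.4f}',s)
print('idx x=-.106 ->6, x=-.08 ->19; plinth corner', proj(w,wp(-.08,.08,.014),True),proj(w,wp(-.08,-.08,.014),True))
```

```text
-0.0785 bbbbbbbbbbbbbbbbbbbbbbbbbbbbbbbb
-0.0720 bbbbbbbgwwgggggwwwwgwwwwwwwwwwww
-0.0650 bbbbbbwwwwwwwwwwwwwwwwwwwwwwwwww
-0.0500 bbbbbbbwwwwwwwwwwwwwwwwwwwwwwwwg
-0.0300 bbbbbbwwwwwwwwwwwwwwwwwwwwwbbbbb
+0.0000 bbbbbbwwwwwwwwwwwwwwwwwwwbbbbbbb
+0.0300 bbbbbbwwwwwwwwwwwwwgwwwwwwbbbbbb
+0.0500 bbbbbbwwwwwwwwwwwwwwwwwwwwwwwwww
+0.0650 bbbbbbwwwwwwwwwwwwwwwwwwwwwwwwww
+0.0720 bbbbbbgwgggwwgwwwwgwwwwwwwwwwwww
+0.0785 bbbbbbbbbbbbbbbbbbbbbbbbbbbbbbbb
idx x=-.106 ->6, x=-.08 ->19; plinth corner (np.float64(400.1747738847454), np.float64(108.04912234776829)) (np.float64(239.69021867174587), np.float64(101.62814824019095))
```

>>> play_rows(steps=[[[0, 0, 0, 0], [0, 0, 0, 0], [0, 0, 0, 0], [0, 0, 0, 0], [0, 0, 0, 0]]])

```text
time: 21.35
ee_pos: [0.581, -0.233, 0.1377]
tcp_rot: [179.9, -0.0, 147.1]
wrist_force: [-2.3, 8.2, 4.2]
opening: 0.0151
grasp_force: 51.1
```

```bash
python3 -c "
from workcell import bot
print(bot.job_done())"
```

```text
the job is handed in; nothing more can be done
None
```

The job is handed in, though no verdict came back: the rail measured flush and centred on the plinth's front edge with its yellow side out, the red-lidded jar was within 1 mm of the centre line at the front, and the handle is still gripped at about 51 N.

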